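Vent and open the vacuum container

ROBOT

A 6-joint arm with a two-finger parallel gripper is mounted at the origin on the work surface. World frame = base frame: x ahead of the robot, y to its left, z up, the work surface at z = 0. Lengths are in mm, angles in rad, forces in N, time in s.
With the tool pointing down it reaches from about 275 to 825 mm from the base axis. Payload 4.9 kg.
Tool frame: the origin (TCP) lies at the very end of the fingers, on their centre line; the grasp point (between the pads) lies 19 mm behind it; z points along the fingers, y is the line along which they close (so a half turn about z gives the same grasp; the last joint's range is limited). The gripper opens to 85 mm and grips with 20 to 120 N. Pads are 22 mm wide; open, the fingers measure 114 mm over their backs; the gripper's body (76 mm by 85 mm) begins 54 mm behind the grasp point. The pads swing forward as they close: fully open they stand 13 mm farther back than shut.
Start: joints at [1.057, 0.326, -0.193, 1.052, 0, 1.437], TCP at [203.9, 510.826, 231.281] pointing down, gripper open.
Joint ranges: [-2.65, 2.65], [-0.97, 1.79], [-1.3, 1.35], [-1.93, 2.1], [-1.47, 1.37], [-3.14, 3.14]. Speed limits (rad/s): [2.57, 2.57, 3.14, 3.14, 3.14, 3.14].

INTERFACE

Orientations are given as [roll, pitch, yaw] about the fixed x, y, z axes, in that order (R = Rz(yaw) Ry(pitch) Rx(roll)).
In Python, from bench import bot, solve_ik, imaging gives the robot as it stands. Calls block until the motion is done:
- bot.move_ptp(position, orientation): joint-space move of the TCP to a pose.
- bot.movel(position, rot=None, max_speed=150, threshold=None): straight line of the TCP; rot=None keeps the orientation; max_speed is the mean speed in mm/s. With threshold (N) it stops when the force on the tool has changed by that much, and returns True; else False.
- bot.move_j(angles): joint-space move.
- bot.grip(opening, effort=None): opening from 0.0 (shut) to 1.0 (fully open); effort is the grip in N (None keeps the last); returns when the fingers have stopped.
- bot.dwell(seconds).
- solve_ik(position, orientation): joint angles nearest the present ones, or None.
- bot.get_state(): the state.
- imaging.capture(name): name is "side" or "top"; returns the picture (400x640x3 uint8, blue, green, red); there is no depth.
- imaging.camera_model(name): a dict with "K" (3x3 intrinsics, pixels), "position" and "rotation" of the camera in the world. Camera axes: x right, y up, looking along -z (the intrinsics and any distortion apply to the point x, -y, -z); pixel columns grow to the right and rows downward; lengths in mm; the calibration is good to about 2 mm. A picture is of the moment at which its call begins. camera_model takes no time and is no camera call.
A pose or a line that the arm cannot do raises bot.IKError and nothing moves.
- bot.sign_off(): hands the job in; it is judged then, once.
The state is a dict: "t": time; "qpos": joint angles; "joint_velocities": joint speeds; "effort": joint torques, N m; "tcp_pos": TCP position; "orientation": TCP orientation; "contact_force": force on the tool from outside, world axes, zero at the start; "wrist_torque": the same for the moment, N m; "opening": opening from 0.0 (shut) to 1.0 (fully open); "gripper_force": force on a finger pad.
Only numpy, scipy, OpenCV 4.12 (cv2) and the standard library are available. Lean on these libraries where they do the work, as an engineer would, in place of code of your own. Each camera call takes 0.05 s, during which the arm holds its last target. There are 200 camera calls.

TASK

The clear container of chocolate blocks is under vacuum. Open the vent tap on its lid (anticlockwise, well over a quarter turn) and let the air in until the gauge is back at zero; then lift the lid off, without dragging, tipping or lifting the container, and lay it down gently, flat and right way up, in the middle of the chopping board. Leave the other things on the table where they are.

Things in the scene. Friction and masses are not known exactly. Their poses are not given: they have to be found in the camera images.
- canister: Clear rectangular vacuum container, standing loose on the table, holding blocks of chocolate; 1.7 kg. Outside 250 mm (its x) by 150 mm (its y) by 110 mm high, walls 4 mm. Origin: centre of its underside, z up.
- lid: Grey lid, 263 (x) by 163 (y) mm, 0.43 kg. Origin: centre of the lower edge of its 14 mm skirt, which hangs round the container's rim with 2.5 mm play; plate top at z 22 mm. Seated, its axes match the container's, its origin 96 mm above. On top: handle in the middle, vent tap at the +x end, gauge at the -x end. Under vacuum, pulling lifts the container too; free once gauge_needle passes about 2.1.
- lid_handle (a point): Middle of the black handle bar, 56 mm above the lid's origin, over the lid's centre of mass within 8 mm. The bar runs along the lid's y: 96 mm long, 16 mm wide, 14 mm high, on posts 38 mm to either side of its middle; 27 mm free under it. Axes as the lid's.
- tap_grip (a point): Middle of the steel wing of the vent tap, on its upright axis of turning; 58.5 mm above the lid's origin, at x 75, y 30 mm of the lid. The wing is a flat bar 42 mm long, 10 mm thick and 20 mm high (its top 10 mm above this point) on a spindle 8 mm thick; 26 mm of free height under its ends, over a brass seat 30 mm across and 11 mm high. Its axes turn with the tap: x runs along the wing.
- vent_tap (a joint): Angle of the vent tap in rad: from the lid's x axis to the wing's, growing as it is turned anticlockwise seen from above; 0 is the closed stop, 2.7 the open stop. At the start it is shut, at 0 to 0.4. Air begins to come in at about 1.9 to 2.1. Turning it takes about 0.12 N m; it stays where it is left.
- gauge_needle (a joint): Needle of the dial gauge (48 mm across, 18 mm high, at x -75, y -12 mm of the lid), in rad: about 0.2 at full vacuum, growing to 2.6 when the air is in (gauge at zero), some 5 s after the tap was opened.
- board: Wooden chopping board lying flat on the table, fixed; 320 (its x) by 230 (its y) mm, 12 mm thick. Origin: centre of its underside.
- mould: Bystander: filled chocolate mould, a clear plate 135 (x) by 275 (y) by 20 mm. Origin: centre of its underside.
- bowl: Bystander: steel bowl 170 mm across, 75 mm high. Origin: centre of its underside.
- cocoa_tin: Bystander: metal tin 72 mm across, 85 mm high. Origin: centre of its underside.

How it is judged (in metres and radians):
On the way, in this order (a step that is already met when the one before it is completed fails the run):
1. the vent tap is open and the gauge is back at zero, with the lid still seated on the container (value of joint vent_tap above 1.6 rad and value of joint gauge_needle above 2.4 rad and z of lid in the frame of canister below 0.1 m), for 0.2 s.
2. the lid is lifted clear of the container (z of lid in the frame of canister above 0.125 m), for 0.1 s.
At the end, for the whole second after the job is handed in: The lid lies at rest, flat (within 3 degrees) and right way up on the chopping board, its centre within 45 mm of the board's; the container stands upright on the table within 50 mm of where it was; the robot touches nothing (horizontal distance between lid and board below 0.045 m and z of lid in the frame of board below 0.018 m and angle between lid's own z axis and vertical below 0.06 rad and linear speed of lid below 0.02 m/s and angle between canister's own z axis and vertical below 0.05 rad and height (world z) of canister below 0.006 m and distance of canister from where it was at the start of the episode below 0.05 m).
It fails at once if the container is lifted off the table (by 10 mm), tipped (by 0.12 rad) or dragged (by 50 mm) (height (world z) of canister above 0.01 m or angle between canister's own z axis and vertical above 0.12 rad or distance of canister from where it was at the start of the episode above 0.05 m).
It fails at once if the mould, the bowl or the tin is pushed away (by 30 mm) (distance of any of mould, bowl, cocoa_tin from where it was at the start of the episode above 0.03 m).
It fails at once if the lid is dropped or banged down (faster than 0.5 m/s close to the board or table) (height (world z) of lid below 0.06 m and linear speed of lid above 0.5 m/s).
It also fails if it takes over 69 s, if anything falls off the work surface, if the arm or the gripper's body presses on something with over 40 N, if the wrist force passes 120 N, or if a joint passes its speed limit or range.

## Working session

There is one attempt and no reset: what is moved stays moved. The work goes in short steps, each a Python script; the robot and the scene stay as the last script left them, time stands still between calls to the robot, and variables do not carry over. Pictures are saved under pics/ and viewed, at most 10 in all, crops included, and the job is handed in when it is done.

```bash
mkdir -p pics
python3 - <<'E'
from bench import bot, solve_ik, imaging
import cv2
for n in ("top","side"):
    cv2.imwrite(f"pics/{n}0.png",imaging.capture(n)); m=imaging.camera_model(n); print(n,m)
print(bot.get_state())
E
```

```text
top {'K': array([[413.91205061,   0.        , 312.43016542],
       [  0.        , 413.91205061, 196.22676841],
       [  0.        ,   0.        ,   1.        ]]), 'position': array([ 407.83200229,   -6.3404995 , 1133.33835236]), 'rotation': array([ 0.21391314,  0.0046065 , -1.71438309])}
side {'K': array([[405.28777572,   0.        , 321.48171621],
       [  0.        , 405.28777572, 204.75154574],
       [  0.        ,   0.        ,   1.        ]]), 'position': array([339.5646301 , 487.41695331, 826.86095835]), 'rotation': array([ 0.66930266,  0.00803301, -2.68451108])}
{'t': 0.1, 'qpos': array([ 1.05683117e+00,  3.26857005e-01, -1.93465225e-01,  1.05198426e+00,
        3.87652218e-05,  1.43659941e+00]), 'joint_velocities': array([-0.0006108 , -0.00175359,  0.00195953,  0.00040212,  0.00039616,
       -0.00089884]), 'effort': array([ 4.71131771e-04, -4.44240010e+01,  2.63038749e+01,  7.88530422e-03,
       -1.38120749e-04,  8.38369630e-06]), 'tcp_pos': array([203.61588454, 510.38149103, 230.59415621]), 'orientation': array([-3.14010125e+00, -2.40468711e-04,  2.76182420e+00]), 'contact_force': array([-0.41946836,  0.34438586, -0.08769898]), 'wrist_torque': array([-0.03850638, -0.00154933, -0.002196  ]), 'gripper_force': 0.0, 'opening': 0.9988091913649318}
```

View pics/top0.png

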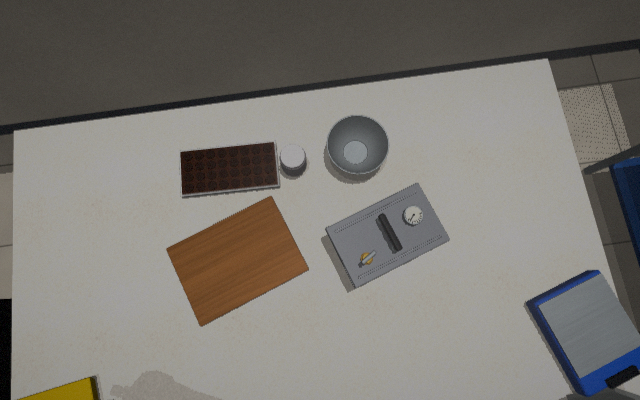

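View pics/side0.png

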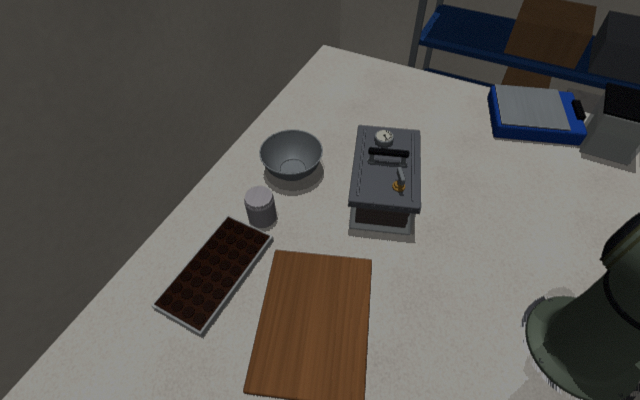

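Top view: lid centred near (388,235), the tap near (366,258), the gauge near (413,215), and the board centred near (237,261). Next I'll look at enlarged crops of the lid.

Run:
```python
import cv2,numpy as np
t=cv2.imread("pics/top0.png")[175:295,315:460]; s=cv2.imread("pics/side0.png")[115:245,335:435]
t=cv2.resize(t,None,fx=5,fy=5,interpolation=cv2.INTER_CUBIC); cv2.imwrite("pics/tc.png",t)
s=cv2.resize(s,None,fx=4.5,fy=4.5,interpolation=cv2.INTER_CUBIC); cv2.imwrite("pics/sc.png",s)
```

```text
(no output)
```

View pics/tc.png

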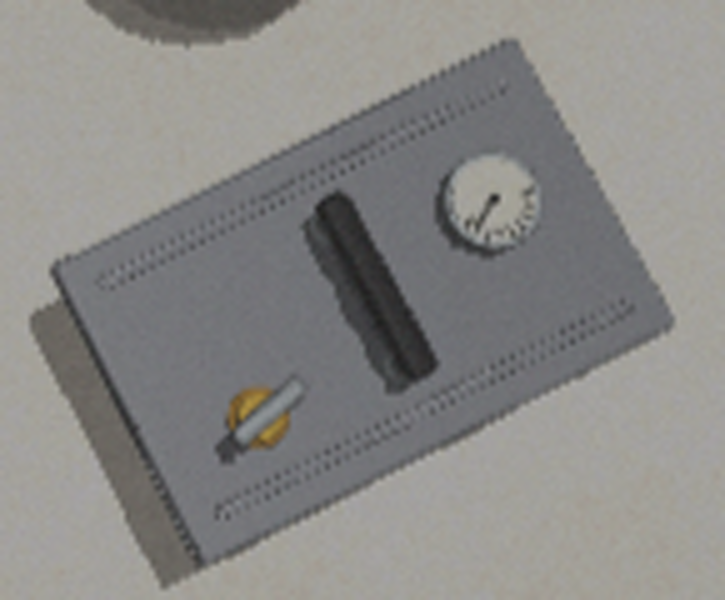

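View pics/sc.png

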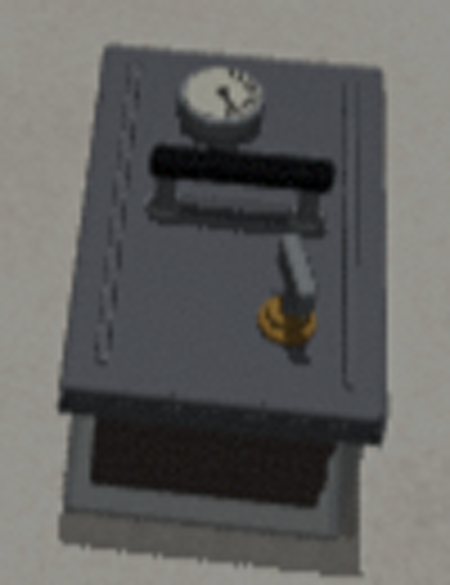

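The crops show the lid's plate corners, the handle and the wing, which is turned about 17° anticlockwise from the lid's x axis. I'll fit the poses from these.

```bash
cat > h.py <<'E'
from bench import bot, solve_ik, imaging
import numpy as np, cv2
from scipy.spatial.transform import Rotation as Ro
from scipy.optimize import least_squares
def cam(n):
    m=imaging.camera_model(n); return m["K"],m["position"],Ro.from_euler("xyz",m["rotation"]).as_matrix()
C={n:cam(n) for n in("top","side")}
def proj(n,P):
    K,p,R=C[n]; q=(np.atleast_2d(P)-p)@R; q=q*[1,-1,-1]; q=q@K.T; return q[:,:2]/q[:,2:]
def place(x,y,a,P):
    P=np.atleast_2d(np.array(P,float)); c,s=np.cos(a),np.sin(a)
    return np.c_[x+c*P[:,0]-s*P[:,1],y+s*P[:,0]+c*P[:,1],P[:,2]]
E
python3 - <<'E'
from h import *
def tc(l): return (np.array(l)+.5)/5-.5+[315,175]
def sc(l): return (np.array(l)+.5)/4.5-.5+[335,115]
def fit(Pm,px,x0):
    for ks in (["top"],["side"],["top","side"]):
        f=lambda v:np.concatenate([(proj(k,place(*v,Pm))-px[k]).ravel() for k in ks])
        r=least_squares(f,x0,x_scale=[100,100,1]); print(ks,r.x.round(3),np.abs(r.fun).max().round(2))
    return r.x
hx,hy=131.5,81.5
P=[[hx,-hy,118],[-hx,-hy,118],[-hx,hy,118],[hx,hy,118]]
L=fit(P,{"top":tc([(55,265),(513,40),(672,325),(200,565)]),"side":sc([(62,388),(110,45),(383,70),(385,415)])},[350,-150,1.9])
hx,hy=160,115
# board: top corners TL? order around
B=fit([[hx,-hy,12],[-hx,-hy,12],[-hx,hy,12],[hx,hy,12]],{"top":[(167,248),(272,197),(308,269),(201,325)],"side":[(248,391),(275,251),(372,259),(365,400)]},[350,200,1.9])
w={}
def r(v): return np.concatenate([(proj("top",place(*L,[[75+21*s*np.cos(v[0]),30+21*s*np.sin(v[0]),164.5] for s in(-1,1)]))-tc([(300,380),(240,440)])).ravel()])
q=least_squares(r,[.3]); print(q.x,q.fun)
print("tap",place(*L,[75,30,154.5]),"handle top px",proj("top",place(*L,[[0,-48,159],[0,48,159]])), tc([(332,202),(420,370)]))
E
```

```text
['top'] [ 507.332 -201.102    1.882] 1.32
['side'] [ 507.656 -200.458    1.884] 1.4
['top', 'side'] [ 507.507 -200.857    1.883] 1.43
['top'] [509.198 187.998   1.899] 2.18
['side'] [509.731 185.399   1.93 ] 3.96
['top', 'side'] [509.346 186.296   1.918] 5.21
[0.3115235] [-0.43716471 -0.12495829 -1.1216877   0.54628303]
tap [[ 455.93934485 -138.68200273  154.5       ]] handle top px [[380.18067087 213.3956804 ]
 [399.51389131 249.69515515]] [[381.  215. ]
 [398.6 248.6]]
```

Run:
```python
from h import *
def st(l):
    s=bot.get_state(); print(l,round(s["t"],2),s["tcp_pos"].round(1),"q6",s["qpos"][5].round(2),"F",s["contact_force"].round(1),"M",s["wrist_torque"].round(2),"op",round(s["opening"],2),"g",round(s["gripper_force"],1))
x,y,yaw=456,-138.7,1.883+.31
o=[np.pi,0,yaw]
bot.move_ptp([x,y,220],o); bot.grip(0.5,40)
st("above")
hit=bot.movel([x,y,137],max_speed=100,threshold=8); st(f"down {hit}")
if not hit:
    bot.grip(0.0,40); st("gripped")
    cv2.imwrite("pics/grip.png",imaging.capture("side"))
    q=np.array(bot.get_state()["qpos"])
    q=solve_ik([x,y,137],o)
    for k in range(4):
        q=np.array(q); q[5]-=2.15/4; bot.move_j(q); st(k)
```

```text
above 3.07 [ 456.  -138.6  220. ] q6 0.5 F [-0.1 -0.7  0.1] M [-0.01 -0.07  0.02] op 0.5 g 0.0
down False 4.05 [ 456.4 -138.9  137.5] q6 0.5 F [0.4 0.3 0.1] M [ 0.03 -0.01  0.03] op 0.5 g 0.0
gripped 4.44 [ 456.3 -139.   137.6] q6 0.5 F [-0.9 -0.1  5. ] M [-0.02  0.25 -0.09] op 0.11 g 43.5
0 5.07 [ 455.9 -139.5  137.6] q6 -0.04 F [-3.3 -1.4  6.2] M [-0.36  0.56  0.09] op 0.11 g 43.7
1 5.64 [ 455.8 -140.1  137.6] q6 -0.58 F [-2.8 -4.4  6.2] M [-0.71  0.65  0.16] op 0.1 g 43.7
2 6.22 [ 456.6 -139.8  137.6] q6 -1.11 F [-1.8 -4.6  4.7] M [-0.84  0.24  0.07] op 0.11 g 43.6
3 6.79 [ 457.2 -139.5  137.6] q6 -1.65 F [ 1.3 -5.2  5.2] M [-0.9  -0.27  0.01] op 0.1 g 43.6
```

Run:
```python
from h import *
bot.grip(0.5); p=bot.get_state()["tcp_pos"]
bot.movel([p[0],p[1],230]); bot.move_ptp([330,-20,260],[np.pi,0,1.9])
a=imaging.capture("top"); bot.dwell(2.0); a=imaging.capture("top")
t=a[175:295,315:460]; cv2.imwrite("pics/t2.png",cv2.resize(t,None,fx=5,fy=5,interpolation=cv2.INTER_CUBIC)); print(bot.get_state()["t"])
```

```text
12.3
```

View pics/t2.png

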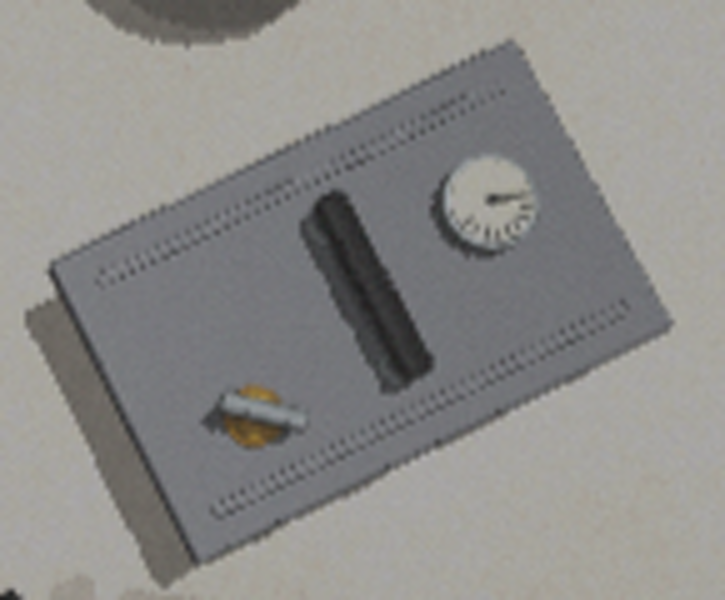

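Gauge needle has swung about 2.3 rad and now points right, near zero. The wing shows about 123° of turn, and the lid hasn't moved. Now for the handle.

Run:
```python
from h import *
def st(l):
    s=bot.get_state(); print(l,round(s["t"],2),s["tcp_pos"].round(1),"q6",s["qpos"][5].round(2),"F",s["contact_force"].round(1),"M",s["wrist_torque"].round(2),"op",round(s["opening"],2),"g",round(s["gripper_force"],1)); return s
x,y,a=507.2,-200.9,1.883+np.pi/2
o=[np.pi,0,a]
bot.move_ptp([x,y,230],o)
hit=bot.movel([x,y,133],max_speed=80,threshold=8); st(f"down {hit}")
if not hit:
    bot.dwell(1); bot.grip(0.0,90); st("grip")
    bot.movel([x,y,137],max_speed=10); s=st("up4")
    cv2.imwrite("pics/s3.png",imaging.capture("side"))
    if s["contact_force"][2]>-9:
        bot.movel([x,y,165],max_speed=30); st("up")
        cv2.imwrite("pics/s3.png",imaging.capture("side")[80:300,280:600])
```

```text
down False 15.23 [ 507.6 -201.1  133.6] q6 -0.82 F [ 0.1 -0.4 -0.1] M [ 0.    0.06 -0.01] op 0.5 g 0.0
grip 16.59 [ 507.3 -201.   133.3] q6 -0.82 F [-0.5  0.1  3.2] M [0.04 0.11 0.01] op 0.17 g 88.2
up4 17.14 [ 507.  -200.7  136.8] q6 -0.82 F [-0.2  0.2 -4.7] M [ 0.04 -0.04 -0.  ] op 0.17 g 87.8
up 18.27 [ 507.  -200.8  164.8] q6 -0.82 F [-0.3 -0.7 -4.6] M [-0.03 -0.01 -0.01] op 0.17 g 87.8
```

View pics/s3.png

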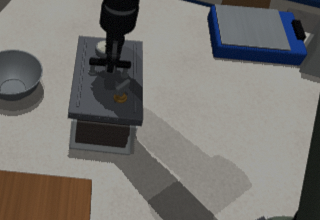

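The measured force is 4.6 N, about the lid's own weight, and the picture shows the container still standing with the lid raised. Next I carry it to the board.

Run:
```python
from h import *
def st(l):
    s=bot.get_state(); print(l,round(s["t"],2),s["tcp_pos"].round(1),"F",s["contact_force"].round(1),"M",s["wrist_torque"].round(2),"op",round(s["opening"],2)); return s
bot.movel([507.2,-200.9,265],max_speed=80)
o=[np.pi,0,1.905+np.pi/2]; x,y=509.3,187
bot.movel([x,y,265],o,max_speed=120); st("over")
bot.movel([x,y,65],max_speed=80)
h=bot.movel([x,y,44],max_speed=12,threshold=3); s=st(f"down {h}")
cv2.imwrite("pics/s4.png",imaging.capture("side"))
```

```text
over 23.11 [509.3 186.7 265. ] F [ 0.6  0.5 -4. ] M [ 0.   -0.03  0.01] op 0.16
down True 26.98 [509.3 187.   49.2] F [-0.4 -0.4  5.4] M [-0.02  0.09  0.04] op 0.17
```

View pics/s4.png

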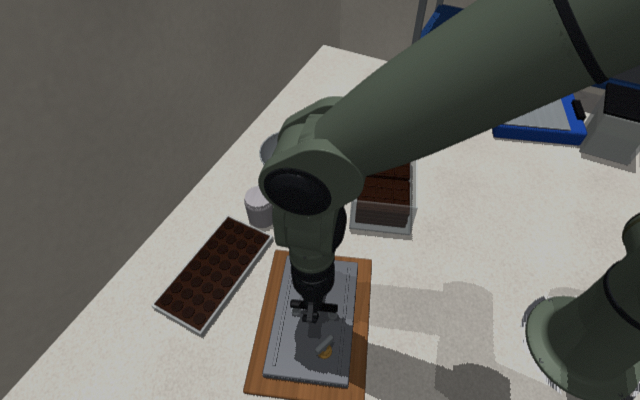

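The lid is on the board and centred at about (313,320). Release and retreat.

Run:
```python
from h import *
bot.grip(0.5); p=bot.get_state()["tcp_pos"]
bot.movel([p[0],p[1],230],max_speed=80); bot.move_ptp([330,0,300],[np.pi,0,2.5]); bot.dwell(.5)
cv2.imwrite("pics/t5.png",imaging.capture("top")); print(bot.get_state()["t"])
```

```text
31.425
```

View pics/t5.png

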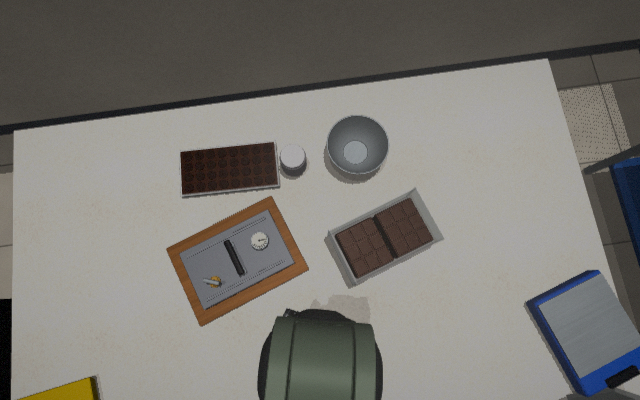

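The lid lies flat and centred on the board at about (236,259). The container and the other things are where they were.

```bash
python3 -c "
from bench import bot
print(bot.sign_off())"
```

```text
the job is handed in; nothing more can be done
None
```

I vented the container, set the lid flat in the middle of the chopping board and handed the job in at about 31 s of 69; the last picture shows nothing else moved, but no verdict came back.

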